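# Hang the pestle in the drying rack and flip the catch

## Task

Hang the porcelain pestle in the steel drying rack: bring its shaft in through the slot's mouth, round the corner to the closed end, and leave it hanging there upright by its knob. Then flip the rack's snap catch fully over so that its arm closes the mouth. Do not let the pestle fall over, and leave the mortar, jar, dish and spoon where they are.

Things in the scene. Friction and masses are not known exactly. Their poses are not given: they have to be found in the camera images.
- pestle: White porcelain pestle, 180 mm tall, about 0.4 kg, standing on the bench. Origin: centre of its underside, z up. Above it: round grinding head 52 mm wide to 24 mm, tapering to the shaft at 46 mm; round shaft 26 mm wide to 135 mm; square knob (the grip), 44 by 44 mm, flat sides facing its x and y axes, from 135 to 180 mm. Head and knob do not fit through the rack's slot; the shaft does.
- pestle_neck (a point): Point on the pestle's axis at the flat underside of its knob, 135 mm above its foot. Hung, it lies in the plane of the rack's top surface.
- rack: Fixed rack: steel plate 160 (x) by 200 mm (y), 8 mm thick, top 160 mm above the bench, on four 12 mm legs 10 mm in from its corners; under it a drip tray, top 6 mm up. Origin: on the bench under its centre; x from its front edge (facing the robot) to its back, y left. An L-shaped slot 34 mm wide runs from the front edge back along y = 55 mm, then right along x = 30 mm to a closed end.
- slot_mouth (a point): Centre of the slot's mouth at the plate's front edge, on its top surface: rack frame (-80, 55, 160) mm. Axes as the rack's. The slot's first 14 mm here is widened to 50 mm.
- slot_corner (a point): Centre of the slot's bend, on the top surface: rack frame (30, 55, 160) mm. Axes as the rack's.
- slot_end (a point): Where the shaft's axis belongs, on the top surface: rack frame (30, -50, 160) mm, the slot's walls 17 mm away on three sides. Axes as the rack's.
- catch (a joint): Angle (rad) of the snap catch: steel arm 14 mm wide, 84 mm long on an upright pivot at rack (-62, 0) mm, on the plate. -1: open, arm pointing forward and a little right, clear of the mouth; +1: closed, arm pointing left across the mouth (clockwise from above). Sprung away from its centre 0 to either stop: about 3 N on the handle moves it; past it, it snaps over.
- catch_handle (a point): Top of the catch's upright handle, on the arm 62 mm from its pivot, 60 mm above the plate. The topmost 30 mm is a black grip 18 mm in diameter; below it a 12 mm steel stem goes down to the arm, whose upper face is 47 mm below this point.
- mortar: White porcelain mortar bowl, 124 mm in diameter, 75 mm high, loose; bystander. Origin: centre of its underside.
- jar: Amber glass jar with white lid, 60 mm in diameter, 85 mm high, loose; bystander. Origin: centre of its underside.
- dish: Closed glass culture dish, 94 mm in diameter, 17 mm high, loose; bystander. Origin: centre of its underside.
- spoon: Green plastic spoon, 170 mm long, lying on the bench along its x axis, loose; bystander. Origin: its underside.
Not all that is in view belongs to the job. Of the things that look like the pestle, take the one that is farthest to the robot's left at the start.

How it is judged:
On the way, in this order (a step that is already met when the one before it is completed fails the run):
1. the pestle hangs by its knob at the slot's closed end, the catch still open (horizontal distance between pestle_neck and slot_end below 0.014 m and z of pestle_neck in the frame of slot_end between -0.005 and 0.005 m and angle between pestle's own z axis and vertical below 0.12 rad and value of joint catch below -0.5 rad), for 0.2 s.
2. the catch is snapped shut across the mouth (value of joint catch above 0.9 rad), for 0.2 s.
At the end, for the whole second after the job is handed in: The pestle hangs upright (within 0.12 rad) and still in the rack, its shaft's axis within 14 mm of slot_end, the underside of its knob on the plate (within 5 mm), and the catch is closed (joint above 0.9) (horizontal distance between pestle_neck and slot_end below 0.014 m and z of pestle_neck in the frame of slot_end between -0.005 and 0.005 m and angle between pestle's own z axis and vertical below 0.12 rad and linear speed of pestle below 0.02 m/s and value of joint catch above 0.9 rad); the robot touches nothing.
It fails at once if the pestle topples (tilt above 0.7 rad) (angle between pestle's own z axis and vertical above 0.7 rad).
It fails at once if the mortar is moved more than 30 mm (distance of mortar from where it was at the start of the episode above 0.03 m).
It fails at once if the jar is moved more than 30 mm (distance of jar from where it was at the start of the episode above 0.03 m).
It fails at once if the dish is moved more than 30 mm (distance of dish from where it was at the start of the episode above 0.03 m).
It fails at once if the spoon is moved more than 30 mm (distance of spoon from where it was at the start of the episode above 0.03 m).
It also fails if it takes over 58 s, if anything falls off the work surface, if the arm or the gripper's body presses on something with over 40 N, if the wrist force passes 120 N, or if a joint passes its speed limit or range.

## Robot

A 6-joint arm with a two-finger parallel gripper is mounted at the origin on the work surface. World frame = base frame: x ahead of the robot, y to its left, z up, the work surface at z = 0. Lengths are in m, angles in rad, forces in N, time in s.
With the tool pointing down it reaches from about 0.3 to 0.85 m from the base axis. Payload 5.4 kg.
Tool frame: the origin (TCP) lies at the very end of the fingers, on their centre line; the grasp point (between the pads) lies 19 mm behind it (env.pinch_z is the distance from the TCP to the grasp point, in m); z points along the fingers, y is the direction in which the jaws open and shut (so a half turn about z gives the same grasp; the last joint's range is limited). The gripper opens to 85 mm and grips with 20 to 120 N. Pads are 22 mm wide; open, the fingers measure 114 mm over their backs; the gripper's body (76 mm by 85 mm) begins 54 mm behind the grasp point. The pads swing forward as they close: fully open they stand 13 mm farther back than shut.
Start: joints at [-1.341, 0.158, 1.597, -0, 1.386, -0.21], TCP at [0.245, -0.52, 0.231] pointing down, gripper open.
Joint ranges: [-2.91, 2.91], [-0.94, 2.29], [0.18, 2.7], [-1.29, 4.43], [0.17, 2.64], [-3, 3]. Speed limits (rad/s): [2.57, 2.57, 3.14, 3.14, 3.14, 3.14].

## Interface

Orientations are given as a unit quaternion [w, x, y, z].
In Python, from station import env, cams, trace gives the robot as it stands.
- The arm moves only by the shell command python3 -m creep 'ROWS' [FORCE]. ROWS is JSON, a list that holds one entry, the list of rows, each a list of 5 numbers: the shift along the world's x, y, z in mm, then the turn about the world's z in rad, then the closure, from -1 (fully open) to 1 (shut), so that 0 is half open. A call has exactly 5 rows; each row shifts and turns the commanded pose from where the row before left it; what a row does not reach is not made up. A row lasts 1/12 s, in which the tool goes at most 41.7 mm and 7.16 degrees, less where a joint would pass 70% of its speed; a pose out of reach is approached as far as the arm can. A call with a gripper value outside its range is refused whole. The fingers move at their own pace and stop on an object; FORCE is the grip in N (left out, the last holds). Time passes only in rows, so rows that do not move let the fingers close, or fill a call up. It gives the time, the measured TCP pose, the force and the opening at its end, in the units of the state.
- env.get_obs(): the state, without advancing time (a new reading comes with each control period).
- cams.camera(name): name is "scene" or "top"; returns the picture (420x560x3 uint8, red, green, blue); there is no depth.
- cams.get_calibration(name): a dict with "camera_matrix" (3x3 intrinsics, pixels), "origin" and "rotation" of the camera in the world. Camera axes: x right, y up, looking along -z (the intrinsics and any distortion apply to the point x, -y, -z); pixel columns grow to the right and rows downward; lengths in m; the calibration is good to about 2 mm. A picture is of the moment at which its call begins. get_calibration takes no time and is no camera call.
- env.job_done(): hands the job in, once; it reports no verdict.
Trained networks look in the newest picture that a camera, given by its name, has taken for a name from the list of things; names that differ only in an ending like _2 or _b are one class to them, and where a whole thing is asked for, a point or a joint stands for the part that bears it (a point fixed in the world has none). Each returns a list of dicts, best first, with "score" (0 to 1); they miss things now and then, are a little off and sometimes report something else, mostly with a low value. They report only what shows in the picture. A call takes as long as a camera call. They do not tell look-alikes from the thing itself.
- trace(camera, name): "region" (420x560 bool, what is visible of it) and "location" ([column, row] in pixels, amid what is visible of it).
The state is a dict: "time": time; "q": joint angles; "joint_velocities": joint speeds; "tau": joint torques, N m; "ee_pos": TCP position; "ee_rot": TCP orientation; "force": force on the tool from outside, world axes, zero at the start; "torque": the same for the moment, N m; "width": opening from 0.0 (shut) to 1.0 (fully open).
Only numpy, scipy, OpenCV 4.12 (cv2) and the standard library are available. Lean on these libraries where they do the work, as an engineer would, in place of code of your own. Each camera call takes 0.05 s, during which the arm holds its last target.

## Working session

There is one attempt and no reset: what is moved stays moved. The work goes in short steps, Python scripts to look and compute and a shell command to move; the robot and the scene stay as the last step left them, time stands still between calls to the robot, and variables do not carry over. Pictures are saved under pics/ and viewed, and the job is handed in when it is done.

```bash
ls; mkdir -p pics; python3 - <<'E'
from station import env, cams, trace
import cv2
o=env.get_obs()
for k in o: print(k,o[k])
print(env.pinch_z)
for n in("scene","top"):
    im=cams.camera(n); cv2.imwrite(f"pics/{n}0.png",im[:,:,::-1])
    c=cams.get_calibration(n); print(n,c)
    for t in("pestle","rack","catch_handle","mortar","jar","dish","spoon"):
        print(t,[(round(d["score"],2),d["location"],int(d["region"].sum())) for d in trace(n,t)])
E
```

```text
pics
time 0.0
q [-1.34110231e+00  1.59060122e-01  1.59828122e+00  1.20750014e-06
  1.38620524e+00 -2.10062804e-01]
joint_velocities [-2.12335422e-03  1.87576096e-05 -7.57076163e-04 -1.25582506e-03
  5.45500150e-04 -3.38321998e-04]
tau [-1.43802722e-04 -3.96005237e+01 -3.31428373e+01 -3.07981463e-04
  8.43833695e-03  2.32616981e-05]
ee_pos [ 0.24464423 -0.51967134  0.23028616]
ee_rot [-9.76920392e-04  9.75923535e-01  2.18110751e-01 -8.99596238e-06]
force [ 0.15527703 -0.37376389 -0.25283378]
torque [0.001622   0.03668137 0.01422023]
width 1.0015153287514433
0.0187
scene {'camera_matrix': array([[403.142175  ,   0.        , 288.17665876],
       [  0.        , 403.142175  , 205.50901626],
       [  0.        ,   0.        ,   1.        ]]), 'origin': array([ 0.93299758, -0.42888596,  0.73995944]), 'rotation': array([0.87442576, 0.38266071, 0.12971132, 0.26856161])}
pestle [(0.97, [353.9, 189.5], 1114), (0.91, [201.3, 228.3], 1314), (0.89, [302.0, 278.4], 1450), (0.56, [152.9, 231.5], 1372), (0.34, [360.6, 269.4], 1059)]
rack [(0.93, [187.7, 355.6], 15981), (0.16, [362.8, 272.0], 1044)]
[... 283 characters left out ...]
35581],
       [  0.        , 508.8226784 , 212.33931172],
       [  0.        ,   0.        ,   1.        ]]), 'origin': array([0.50220314, 0.09215173, 1.26854987]), 'rotation': array([ 0.71204953,  0.01787541, -0.02628088, -0.70140947])}
pestle [(0.95, [196.8, 190.4], 665), (0.78, [322.5, 288.2], 604), (0.6, [320.8, 171.3], 613), (0.6, [358.1, 315.8], 757), (0.46, [419.7, 209.9], 8063)]
rack [(0.56, [422.3, 212.1], 8007), (0.4, [195.8, 189.0], 688), (0.2, [310.9, 124.4], 1061)]
catch_handle [(0.61, [447.1, 249.8], 460), (0.23, [142.8, 182.0], 561)]
mortar [(0.81, [247.6, 269.1], 2192)]
jar [(0.59, [265.3, 143.3], 502)]
dish [(0.98, [309.4, 124.8], 1060)]
spoon [(0.97, [143.2, 182.5], 648)]
```

View pics/scene0.png

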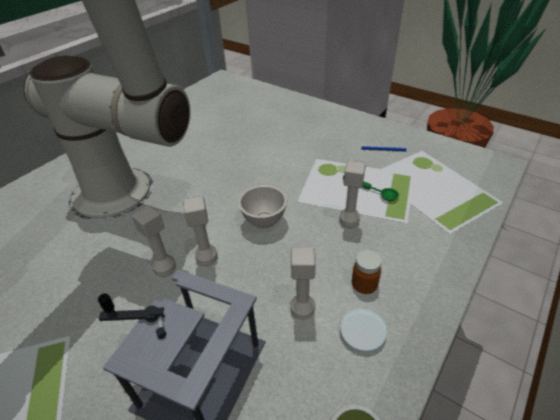

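View pics/top0.png

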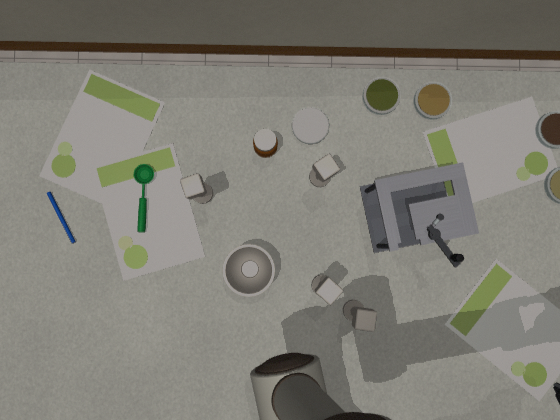

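The picture agrees with the networks. In the top view, up is +x and left is +y. The leftmost pestle's knob is at top (195,187) and scene (354,172), beside the spoon. Next I'll zoom in for corner measurements.

```bash
cat > h.py <<'E'
import numpy as np, cv2
from scipy.spatial.transform import Rotation as R
from station import env, cams, trace
def cal(n):
    c=cams.get_calibration(n); q=c["rotation"]
    return np.array(c["camera_matrix"]),np.array(c["origin"]),R.from_quat([q[1],q[2],q[3],q[0]]).as_matrix()
def proj(n,P):
    K,o,M=cal(n); p=(np.atleast_2d(P)-o)@M; p=p*[1,-1,-1]; p=p@K.T; return p[:,:2]/p[:,2:]
def unproj(n,uv,z):
    K,o,M=cal(n); uv=np.atleast_2d(uv); d=np.c_[uv,np.ones(len(uv))]@np.linalg.inv(K).T
    d=(d*[1,-1,-1])@M.T; return o+d*((z-o[2])/d[:,2])[:,None]
def crop(src,out,x0,y0,w,h,s):
    im=cv2.imread(src)[y0:y0+h,x0:x0+w]; cv2.imwrite(out,cv2.resize(im,None,fx=s,fy=s,interpolation=cv2.INTER_CUBIC))
E
python3 - <<'E'
from h import *
crop("pics/top0.png","pics/c1.png",350,150,140,110,5)
crop("pics/top0.png","pics/c2.png",165,155,70,60,8)
crop("pics/scene0.png","pics/c3.png",320,150,70,80,7)
crop("pics/scene0.png","pics/c4.png",90,260,180,160,3)
print(unproj("top",[[195,187],[327,167]],.18), unproj("scene",[354,172],.18))
E
```

```text
[[ 0.62212282  0.25759384  0.18      ]
 [ 0.67006241 -0.02563905  0.18      ]] [[0.63376598 0.24357681 0.18      ]]
```

View pics/c1.png

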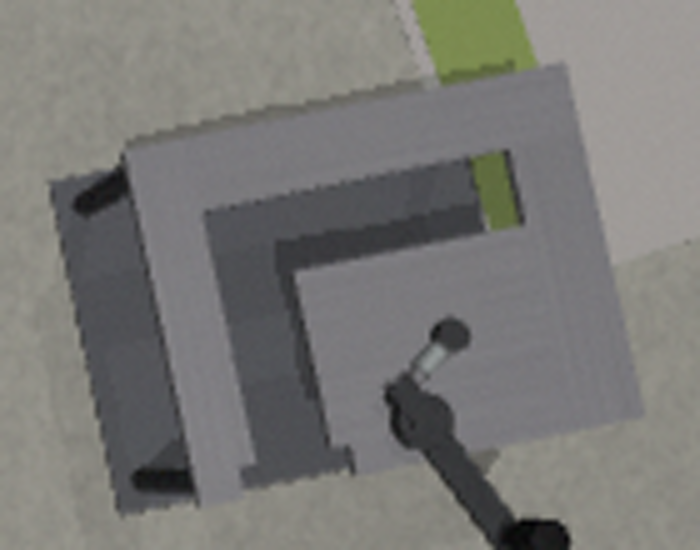

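View pics/c2.png

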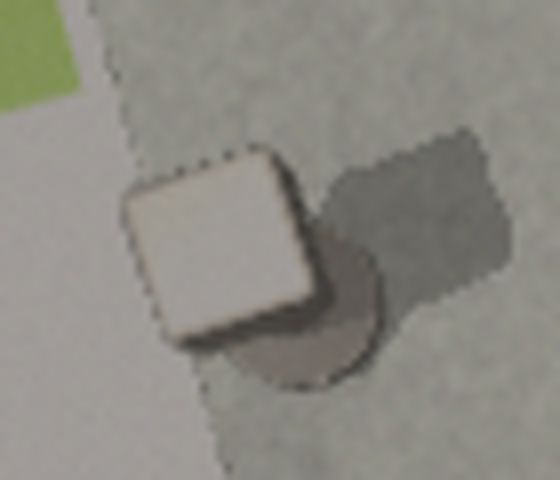

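View pics/c3.png

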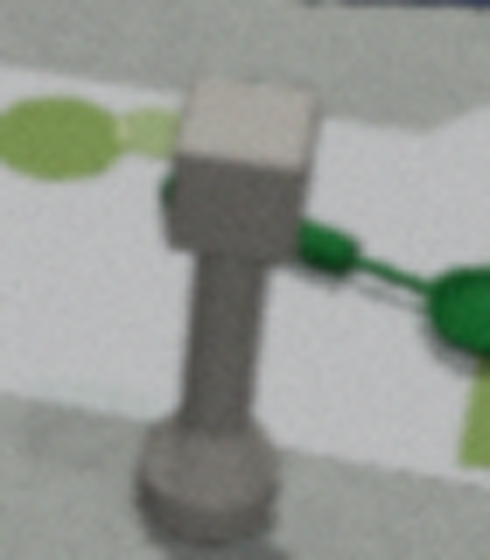

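View pics/c4.png

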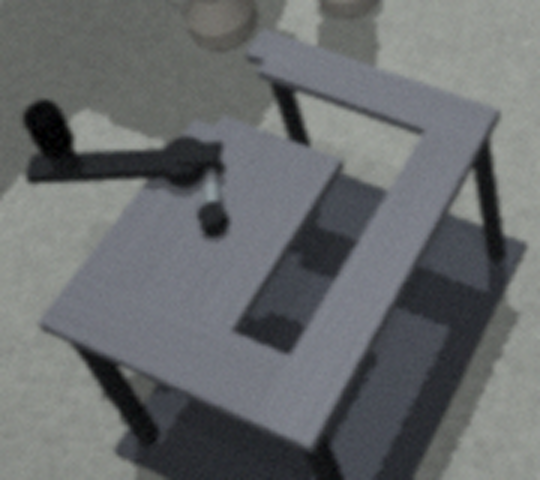

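Rack plate corners in c1 are about (125,150), (567,66), (642,412) and (200,505). The knob top's corners in c2 are about (128,200), (268,148), (320,292) and (180,345). Next is a pose fit.

```bash
cat > fit.py <<'E'
from h import *
from scipy.optimize import least_squares
f=lambda pts,x0,y0,s:(np.array(pts,float)+.5)/s-.5+[x0,y0]
def fit(obs,g):
    def w(p,L):
        c,s=np.cos(p[2]),np.sin(p[2]); L=np.asarray(L,float)
        return np.c_[p[0]+c*L[:,0]-s*L[:,1],p[1]+s*L[:,0]+c*L[:,1],L[:,2]]
    r=lambda p:np.concatenate([(proj(n,w(p,L))-uv).ravel() for n,L,uv in obs])
    s=least_squares(r,g); return s.x, np.round(s.fun.reshape(-1,2),1).tolist()
E
python3 - <<'E'
from fit import *
z=.160
RL={'FL':(-.08,.1,z),'BL':(.08,.1,z),'BR':(.08,-.1,z),'FR':(-.08,-.1,z),'Lo':(.047,.072,z),'Eo':(.047,-.067,z),'Ei':(.013,-.067,z),'Li':(.013,.038,z)}
t={'BL':(125,150),'BR':(567,66),'FR':(642,412),'FL':(200,505),'Lo':(206,212),'Eo':(511,150),'Ei':(525,226),'Li':(297,270)}
s={'BL':(497,116),'BR':(315,445),'FR':(43,325),'Lo':(422,130),'Eo':(290,352),'Ei':(233,328),'Li':(342,165)}
ot=("top",[RL[k] for k in t],f(list(t.values()),350,150,5)); os=("scene",[RL[k] for k in s],f(list(s.values()),90,260,3))
for o in([ot],[os],[ot,os]): print("rack",*fit(o,[.6,-.25,.2]))
k=.022
T=[(k,k,.18),(k,-k,.18),(-k,-k,.18),(-k,k,.18)]
ot=("top",T,f([(128,200),(268,148),(320,292),(180,345)],165,155,8))
os=("scene",[(-k,k,.18),(k,k,.18),(k,-k,.18),(-k,-k,.18),(-k,-k,.135),(k,-k,.135)],f([(198,80),(318,95),(303,168),(177,150),(170,248),(293,264)],320,150,7))
for o in([ot],[os],[ot,os]): print("pestle",*fit(o,[.62,.25,.3]))
E
```

```text
rack [ 0.59010769 -0.2471619   0.21014731] [[-0.0, -0.2], [0.1, -0.8], [0.8, 1.2], [0.1, 0.4], [-0.7, -0.4], [-0.1, -0.1], [0.4, -0.2], [-0.5, 0.2]]
rack [ 0.58954934 -0.24707908  0.22028939] [[0.9, -2.6], [-0.6, 1.0], [-1.7, -0.2], [1.2, -0.3], [0.4, 1.3], [-0.1, 1.0], [0.1, -2.0]]
rack [ 0.58983977 -0.24705377  0.21569782] [[-0.2, 0.2], [-0.2, -0.9], [0.9, 1.0], [0.3, 0.7], [-0.8, -0.1], [-0.3, -0.2], [0.3, -0.3], [-0.6, 0.4], [1.2, -2.3], [-0.9, 1.2], [-1.6, -0.4], [1.5, -0.0], [0.3, 1.5], [-0.2, 1.0], [0.4, -1.9]]
pestle [0.62564444 0.2628968  0.37255816] [[-1.1, -0.2], [0.7, -0.8], [1.2, 0.3], [-0.7, 0.8]]
pestle [0.62629871 0.26396223 0.34944416] [[-0.7, -1.4], [1.0, -1.1], [0.9, -0.1], [-0.6, -0.3], [-1.0, 1.0], [0.3, 1.5]]
pestle [0.62603429 0.26332786 0.36457039] [[-1.3, -0.5], [0.6, -1.0], [0.9, 0.2], [-1.0, 0.5], [-1.1, -1.3], [0.7, -1.1], [0.8, -0.1], [-0.7, -0.1], [-1.1, 1.3], [0.2, 1.6]]
```

```bash
python3 - <<'E'
from fit import *
p=(.590,-.247,.2115)
c,s=np.cos(p[2]),np.sin(p[2]); M=np.array([[c,-s],[s,c]])
W=lambda x,y:(M@[x/1000,y/1000]+p[:2]).round(4)
for n,a in dict(pre=(-160,55),mouth=(-80,55),corner=(30,55),end=(30,-50),piv=(-62,0)).items(): print(n,W(*a))
print("decoys",unproj("top",[[329,290],[366,320],[327,167]],.18)[:,:2])
h=unproj("top",f([(540,533)],350,150,5),.22)[:,:2]; hs=unproj("scene",f([(42,110)],90,260,3),.22)[:,:2]
for q in(h,hs): print("handle",q,(M.T@(q[0]-p[:2]))*1000)
q=unproj("top",f([(450,332)],350,150,5),.18)[:,:2];print("post",(M.T@(q[0]-p[:2]))*1000)
E
```

```text
pre [ 0.422  -0.2268]
mouth [ 0.5002 -0.21  ]
corner [ 0.6078 -0.1869]
end [ 0.6298 -0.2896]
piv [ 0.5294 -0.26  ]
decoys [[ 0.40665149 -0.03216245]
 [ 0.34458949 -0.1112346 ]
 [ 0.67006241 -0.02563905]]
handle [[ 0.48296493 -0.29262273]] [-114.2274528   -22.13660113]
handle [[ 0.47880745 -0.29589858]] [-118.97998115  -24.46668815]
post [-26.26456531 -16.91968418]
```

```bash
python3 -m creep '[[[40,40,20,-0.075,-1],[40,40,20,0,-1],[30,40,20,0,-1],[30,40,10,0,-1],[30,40,0,0,-1]]]' 60
```

```text
time: 1.22
ee_pos: [0.3745, -0.3674, 0.2855]
ee_rot: [0.002, 0.983, 0.181, 0.001]
force: [0.6, -0.2, -1.1]
width: 0.999
```

```bash
python3 -m creep '[[[25,33,10,0,-1],[25,33,5,0,-1],[25,33,0,0,-1],[25,33,0,0,-1],[25,33,0,0,-1]]]'
```

```text
time: 1.63
ee_pos: [0.4985, -0.2017, 0.298]
ee_rot: [0.0, 0.983, 0.181, 0.0]
force: [0.9, -1.2, -0.8]
width: 1.0
```

```bash
python3 -m creep '[[[16,37,0,0,-1],[16,37,0,0,-1],[16,37,0,0,-1],[16,37,0,0,-1],[16,37,0,0,-1]]]'
```

```text
time: 2.05
ee_pos: [0.578, -0.0164, 0.2976]
ee_rot: [0.0, 0.983, 0.181, 0.0]
force: [0.3, -0.9, -0.5]
width: 1.002
```

```bash
python3 -m creep '[[[0,30,0,0,-1],[0,30,0,0,-1],[0,20,0,0,-1],[0,0,0,0,-1],[0,0,0,0,-1]]]'
```

```text
time: 2.47
ee_pos: [0.5774, 0.0623, 0.2975]
ee_rot: [0.0, 0.983, 0.182, -0.0]
force: [-0.1, -0.7, 0.4]
width: 1.001
```

```bash
python3 -m creep '[[[9,36,0,0,-1],[9,36,0,0,-1],[9,36,0,0,-1],[9,36,0,0,-1],[9,36,0,0,-1]]]'
```

```text
time: 2.88
ee_pos: [0.6233, 0.2414, 0.2975]
ee_rot: [0.0, 0.984, 0.18, 0.0]
force: [0.8, 0.1, 0.3]
width: 1.005
```

```bash
python3 -m creep '[[[4,21,0,0,-1],[0,0,-20,0,-1],[0,0,-20,0,-1],[0,0,-10,0,-1],[0,0,0,0,-1]]]'; python3 - <<'E'
from h import *
for n in("scene","top"):
    cv2.imwrite(f"pics/{n}1.png",cams.camera(n)[:,:,::-1])
print(env.get_obs()["ee_pos"])
crop("pics/top1.png","pics/d1.png",150,120,120,120,5)
crop("pics/scene1.png","pics/d2.png",290,80,140,160,4)
E
```

```text
time: 3.3
ee_pos: [0.6253, 0.2608, 0.2437]
ee_rot: [0.0, 0.984, 0.181, -0.003]
force: [-0.2, 0.5, 0.0]
width: 1.0
[0.62684549 0.26140842 0.24775707]
```

View pics/d2.png

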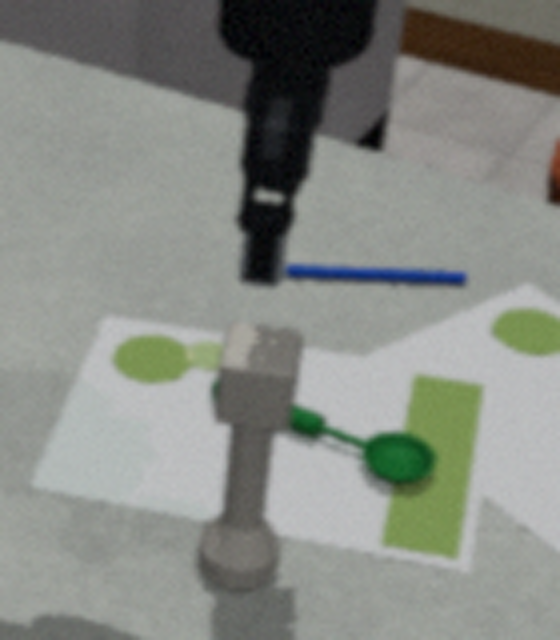

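View pics/d1.png

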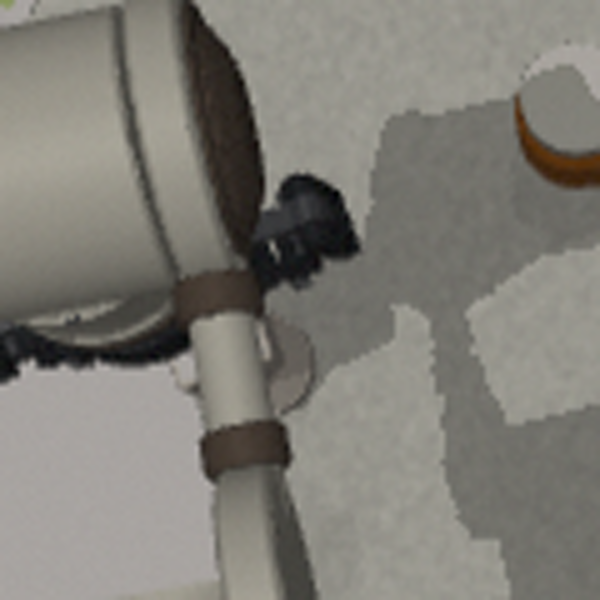

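```bash
python3 -m creep '[[[0,2,-27,0,-1],[0,0,-27,0,-1],[0,0,-25,0,-1],[0,0,-20,0,-1],[0,0,-9,0,-1]]]'
```

```text
time: 3.82
ee_pos: [0.6259, 0.2636, 0.1378]
ee_rot: [0.0, 0.983, 0.181, -0.001]
force: [-0.7, -0.3, -1.4]
width: 0.998
```

```bash
python3 -m creep '[[[0,0,0,0,-1],[0,0,0,0,-0.5],[0,0,0,0,-0.3],[0,0,0,0,-0.2],[0,0,0,0,-0.1]]]' 40; python3 -m creep '[[[0,0,0,0,0],[0,0,0,0,0.2],[0,0,0,0,0.4],[0,0,0,0,1],[0,0,0,0,1]]]' 60
```

```text
time: 4.23
ee_pos: [0.6275, 0.2647, 0.1415]
ee_rot: [-0.0, 0.983, 0.181, 0.002]
force: [-0.4, -1.2, -0.3]
width: 0.551
time: 4.65
ee_pos: [0.6275, 0.2649, 0.1414]
ee_rot: [-0.0, 0.983, 0.181, 0.002]
force: [-1.1, -0.3, 6.3]
width: 0.511
```

```bash
python3 -m creep '[[[0,0,10,0,1],[0,0,20,0,1],[0,0,35,0,1],[0,0,35,0,1],[0,0,35,0,1]]]'; python3 -m creep '[[[0,0,35,0,1],[0,0,25,0,1],[0,0,10,0,1],[0,0,0,0,1],[0,0,0,0,1]]]';  python3 - <<'E'
from h import *
for n in("scene",):
    cv2.imwrite(f"pics/{n}2.png",cams.camera(n)[:,:,::-1])
crop("pics/scene2.png","pics/e2.png",270,20,140,160,4)
E
```

```text
time: 5.07
ee_pos: [0.6251, 0.2642, 0.2741]
ee_rot: [0.0, 0.983, 0.181, -0.002]
force: [1.1, 0.5, -4.7]
width: 0.512
time: 5.48
ee_pos: [0.626, 0.2644, 0.3424]
ee_rot: [0.0, 0.983, 0.181, -0.002]
force: [0.3, 1.1, -5.0]
width: 0.511
```

View pics/e2.png

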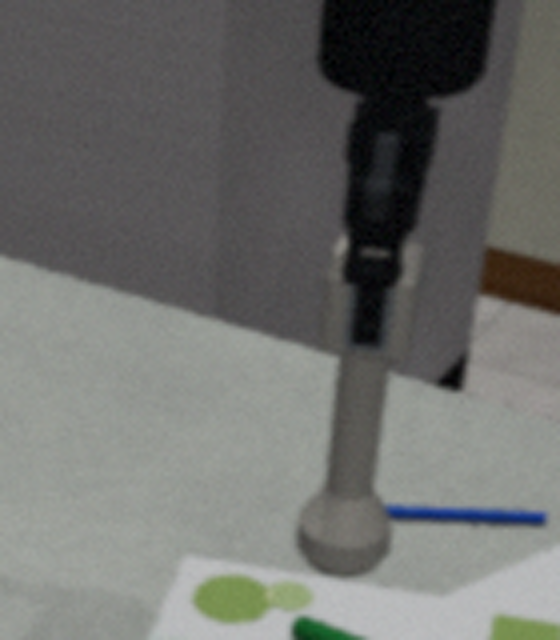

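```bash
python3 -m creep '[[[-4,-20,5,-0.03,1],[-8,-34,5,-0.03,1],[-8,-36,0,-0.03,1],[-8,-36,0,-0.03,1],[-8,-36,0,-0.034,1]]]'; python3 -m creep '[[[-8,-36,0,0,1],[-8,-36,0,0,1],[-8,-34,0,0,1],[-10,-30,0,0,1],[-15,-25,0,0,1]]]'
```

```text
time: 5.95
ee_pos: [0.5887, 0.1012, 0.3508]
ee_rot: [-0.0, 0.994, 0.105, -0.003]
force: [1.1, -0.3, -4.4]
width: 0.51
time: 6.37
ee_pos: [0.54, -0.0604, 0.3508]
ee_rot: [-0.001, 0.995, 0.105, -0.003]
force: [0.1, 0.1, -4.1]
width: 0.51
```

```bash
python3 -m creep '[[[-20,-25,0,0,1],[-20,-25,0,0,1],[-20,-25,0,0,1],[-20,-25,0,0,1],[-10,-12,0,0,1]]]'; python3 -m creep '[[[0,0,0,0,1],[0,0,0,0,1],[0,0,0,0,1],[0,0,0,0,1],[0,0,0,0,1]]]'
```

```text
time: 6.78
ee_pos: [0.4485, -0.1722, 0.3512]
ee_rot: [-0.001, 0.995, 0.104, -0.003]
force: [0.4, 0.3, -5.6]
width: 0.508
time: 7.2
ee_pos: [0.4518, -0.1696, 0.3538]
ee_rot: [-0.0, 0.994, 0.106, -0.0]
force: [-0.1, 0.8, -4.6]
width: 0.508
```

```bash
python3 -m creep '[[[-15,-25,0,0,1],[-15,-25,0,0,1],[0,-7,-20,0,1],[0,0,-30,0,1],[0,0,-30,0,1]]]'; python3 -m creep '[[[0,0,-30,0,1],[0,0,-30,0,1],[0,0,-20,0,1],[0,0,-8,0,1],[0,0,0,0,1]]]'; python3 - <<'E'
from h import *
for n in("scene","top"):
    cv2.imwrite(f"pics/{n}3.png",cams.camera(n)[:,:,::-1])
o=env.get_obs();print(o["ee_pos"],o["ee_rot"])
crop("pics/scene3.png","pics/e3.png",60,180,200,150,4)
crop("pics/top3.png","pics/e4.png",340,150,160,120,5)
E
```

```text
time: 7.62
ee_pos: [0.4222, -0.2281, 0.2745]
ee_rot: [0.001, 0.994, 0.105, 0.001]
force: [0.3, 0.1, -5.8]
width: 0.508
time: 8.03
ee_pos: [0.4206, -0.226, 0.1842]
ee_rot: [-0.002, 0.994, 0.106, -0.002]
force: [0.2, 0.5, -4.3]
width: 0.511
[ 0.42234904 -0.22778209  0.18774999] [6.66720280e-04 9.94415362e-01 1.05533208e-01 6.20721274e-04]
```

View pics/e3.png

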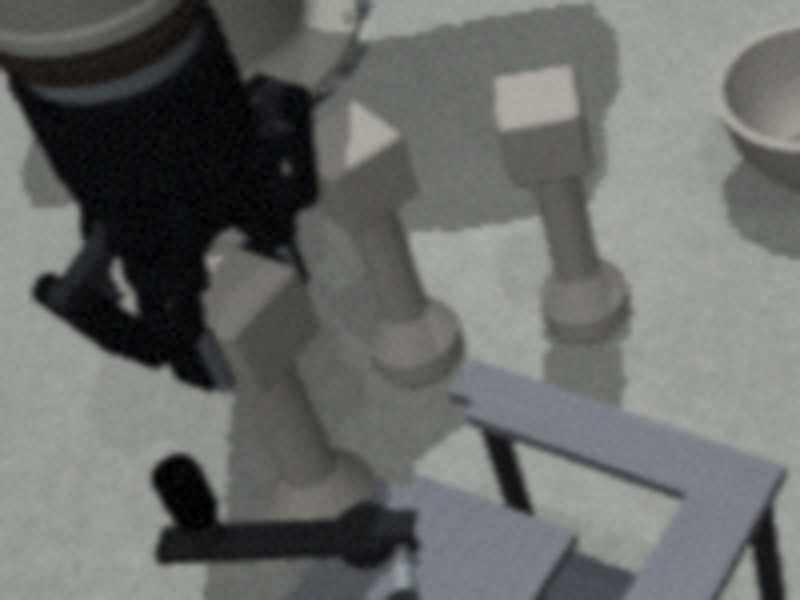

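View pics/e4.png

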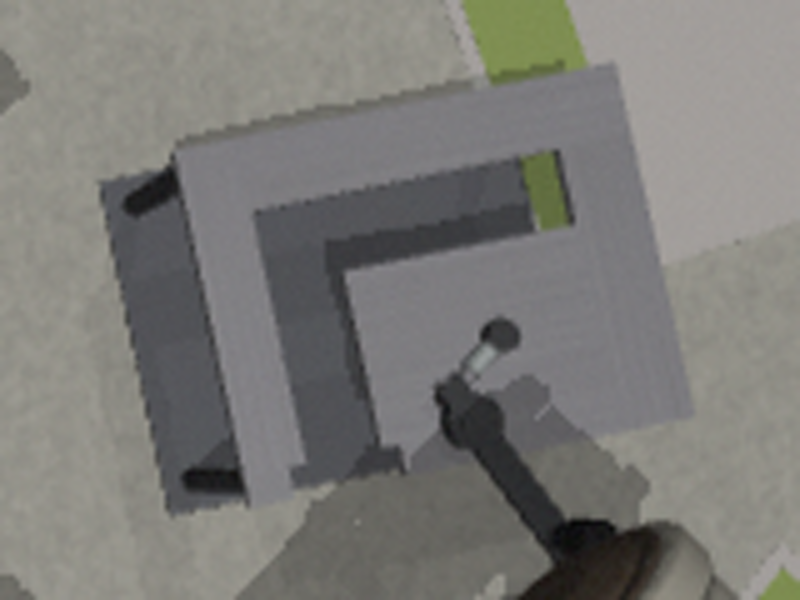

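```bash
cat > ov.py <<'E'
from h import *
def ov(n,src,out,x0,y0,w,h,s,P,rack=None):
    # P: neck x,y,z,yaw
    im=cv2.imread(src)[y0:y0+h,x0:x0+w]; im=cv2.resize(im,None,fx=s,fy=s,interpolation=cv2.INTER_CUBIC)
    g=lambda L:((proj(n,L)-[x0,y0]+.5)*s-.5).astype(int).reshape(-1,1,2)
    x,y,z,a=P; c,S=np.cos(a),np.sin(a);k=.022
    for zz in(0,.045):
        cv2.polylines(im,[g([(x+c*u-S*v,y+S*u+c*v,z+zz) for u,v in((k,k),(k,-k),(-k,-k),(-k,k))])],True,(0,0,255),1)
    t=np.linspace(0,6.28,40)
    for r,zz in((.013,0),(.013,-.089),(.026,-.111),(.026,-.135)):
        cv2.polylines(im,[g(np.c_[x+r*np.cos(t),y+r*np.sin(t),z+zz+0*t])],True,(0,255,0),1)
    if rack:
        X,Y,A=rack;c,S=np.cos(A),np.sin(A)
        q=np.array([(-80,72),(47,72),(47,-67),(13,-67),(13,38),(-80,38),(-80,-100),(80,-100),(80,100),(-80,100)])/1000
        cv2.polylines(im,[g(np.c_[X+c*q[:,0]-S*q[:,1],Y+S*q[:,0]+c*q[:,1],.16+0*q[:,0]])],True,(255,0,255),1)
    cv2.imwrite(out,im)
E
python3 - <<'E'
from ov import *
ov("scene","pics/scene3.png","pics/o1.png",60,180,200,150,4,(.4223,-.2275,.1815,.211),(.590,-.247,.2115))
E
```

```text
(no output)
```

View pics/o1.png

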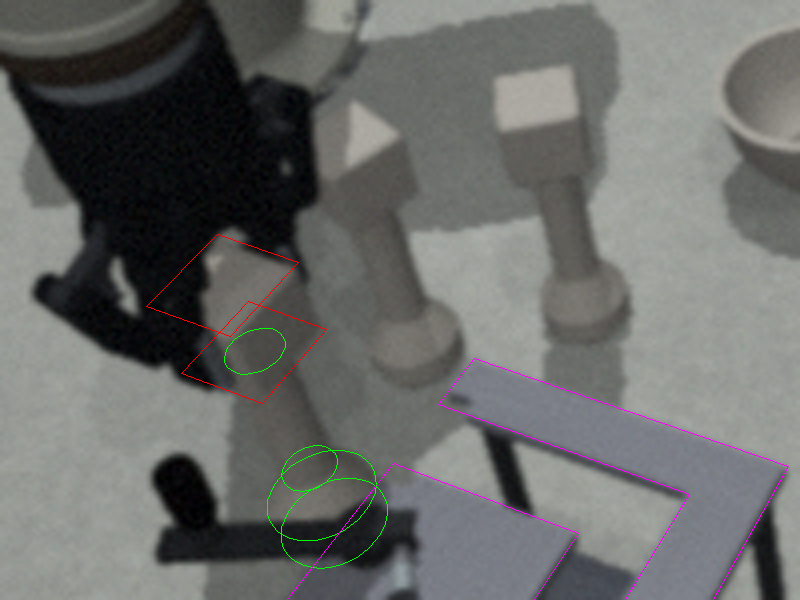

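```bash
python3 -m creep '[[[15,4,0,0,1],[20,4,0,0,1],[20,4,0,0,1],[20,4,0,0,1],[5,2,0,0,1]]]';python3 -m creep '[[[10,2,0,0,1],[10,2,0,0,1],[10,2,0,0,1],[0,0,0,0,1],[0,0,0,0,1]]]'; python3 - <<'E'
from ov import *
for n in("scene","top"):
    cv2.imwrite(f"pics/{n}4.png",cams.camera(n)[:,:,::-1])
o=env.get_obs();e=o["ee_pos"];print(e,o["ee_rot"],o["force"])
p=(.590,-.247);c,s=np.cos(.2115),np.sin(.2115);d=e[:2]-p;print("rack mm",1e3*(c*d[0]+s*d[1]),1e3*(-s*d[0]+c*d[1]))
ov("scene","pics/scene4.png","pics/o2.png",80,210,190,140,4,(e[0],e[1],e[2]-.006,.211),(.590,-.247,.2115))
E
```

```text
time: 8.55
ee_pos: [0.5053, -0.2099, 0.1894]
ee_rot: [0.002, 0.994, 0.106, 0.003]
force: [-0.9, -0.7, -4.6]
width: 0.509
time: 8.97
ee_pos: [0.5317, -0.2035, 0.1866]
ee_rot: [0.0, 0.994, 0.105, -0.0]
force: [-0.2, 0.9, -4.1]
width: 0.504
[ 0.53105366 -0.20359308  0.18637488] [-1.03471846e-04  9.94461475e-01  1.05101062e-01 -3.62966107e-04] [-0.43446452  0.08164732 -5.54571389]
rack mm -48.520579372941505 54.81409687061563
```

View pics/o2.png

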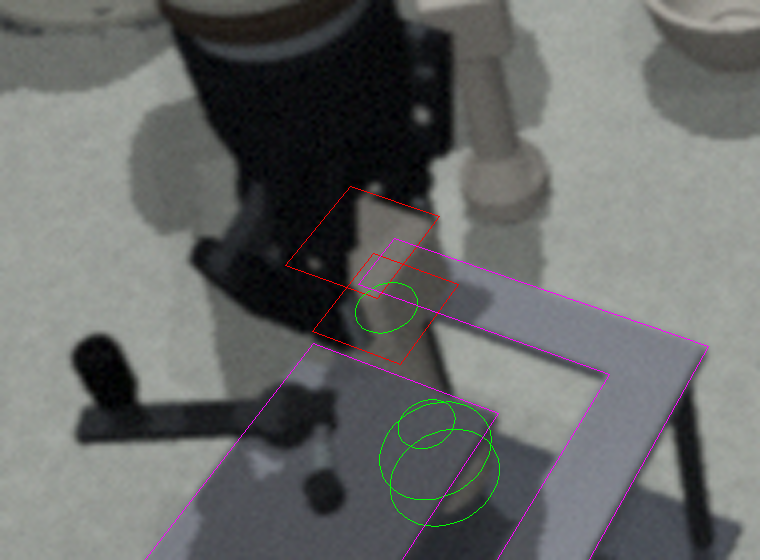

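```bash
python3 -m creep '[[[15,3.2,0,0,1],[20,4.3,0,0,1],[20,4.3,0,0,1],[15,3.3,0,0,1],[7,1.5,0,0,1]]]';python3 -m creep '[[[0,0,0,0,1],[0,0,0,0,1],[1,-5,0,0,1],[2,-10,0,0,1],[3,-14,0,0,1]]]'; python3 - <<'E'
from ov import *
o=env.get_obs();e=o["ee_pos"];print(e,o["ee_rot"],o["force"])
p=(.590,-.247);c,s=np.cos(.2115),np.sin(.2115);d=e[:2]-p;print("rack mm",1e3*(c*d[0]+s*d[1]),1e3*(-s*d[0]+c*d[1]))
E
```

```text
time: 9.48
ee_pos: [0.6095, -0.1867, 0.1864]
ee_rot: [-0.0, 0.994, 0.105, 0.0]
force: [0.3, 0.1, -4.2]
width: 0.507
time: 9.9
ee_pos: [0.614, -0.2165, 0.1866]
ee_rot: [-0.0, 0.994, 0.105, -0.0]
force: [1.4, -0.5, -4.3]
width: 0.51
[ 0.6140292  -0.21654205  0.18663057] [-6.34008657e-05  9.94431179e-01  1.05387839e-01 -1.72279931e-04] [ 1.44544977 -0.53608168 -4.29488503]
rack mm 29.88769746166075 24.734889663744735
```

Now on to the end, 74 mm further.

```bash
python3 -m creep '[[[3,-14,0,0,1],[4,-19,0,0,1],[4,-19,0,0,1],[3,-14,0,0,1],[1,-6,0,0,1]]]';python3 -m creep '[[[0,0,0,0,1],[0,0,0,0,1],[0,0,0,0,1],[0,0,0,0,1],[0,0,0,0,1]]]'; python3 - <<'E'
from ov import *
for n in("scene","top"):
    cv2.imwrite(f"pics/{n}5.png",cams.camera(n)[:,:,::-1])
o=env.get_obs();e=o["ee_pos"];print(e,o["ee_rot"],o["force"])
p=(.590,-.247);c,s=np.cos(.2115),np.sin(.2115);d=e[:2]-p;print("rack mm",1e3*(c*d[0]+s*d[1]),1e3*(-s*d[0]+c*d[1]))
ov("scene","pics/scene5.png","pics/o3.png",80,230,190,150,4,(e[0],e[1],e[2]-.006,.211),(.590,-.247,.2115))
E
```

```text
time: 10.32
ee_pos: [0.6293, -0.2919, 0.1864]
ee_rot: [0.001, 0.995, 0.104, 0.0]
force: [-0.4, 0.7, -5.0]
width: 0.508
time: 10.73
ee_pos: [0.6295, -0.287, 0.1866]
ee_rot: [-0.0, 0.994, 0.106, -0.0]
force: [-0.3, -0.1, -5.3]
width: 0.51
[ 0.62957721 -0.28727705  0.1866474 ] [3.04498446e-06 9.94407640e-01 1.05609872e-01 1.17650551e-05] [-0.86441625 -0.38745921 -5.5531232 ]
rack mm 30.240087100985168 -47.68787021561702
```

View pics/o3.png

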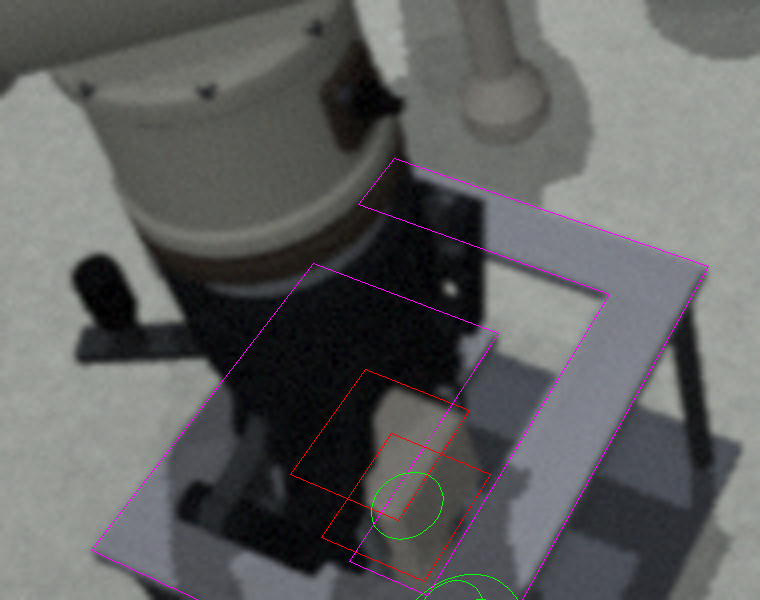

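```bash
python3 -m creep '[[[0,-2,-4,0,1],[0,0,-6,0,1],[0,0,-5,0,1],[0,0,-1,0,1],[0,0,0,0,1]]]';python3 -m creep '[[[0,0,-1,0,1],[0,0,-1,0,1],[0,0,-1,0,1],[0,0,-0.5,0,1],[0,0,0,0,1]]]'
```

```text
time: 11.25
ee_pos: [0.6289, -0.2895, 0.1691]
ee_rot: [-0.001, 0.994, 0.105, -0.001]
force: [0.6, -0.8, -5.0]
width: 0.511
time: 11.67
ee_pos: [0.6295, -0.2899, 0.1669]
ee_rot: [-0.0, 0.994, 0.105, -0.0]
force: [-1.1, 1.3, -5.7]
width: 0.503
```

```bash
python3 -m creep '[[[0,0,-0.5,0,1],[0,0,-0.5,0,1],[0,0,-0.5,0,1],[0,0,-0.5,0,1],[0,0,0,0,1]]]';python3 -m creep '[[[0,0,-0.5,0,1],[0,0,-0.5,0,1],[0,0,0,0,1],[0,0,0,0,1],[0,0,0,0,1]]]'
```

```text
time: 12.08
ee_pos: [0.6296, -0.29, 0.1666]
ee_rot: [0.0, 0.994, 0.105, 0.0]
force: [-3.8, 2.0, 4.6]
width: 0.509
time: 12.5
ee_pos: [0.6296, -0.29, 0.1665]
ee_rot: [0.0, 0.994, 0.105, 0.0]
force: [-6.9, 3.7, 8.1]
width: 0.507
```

```bash
python3 -m creep '[[[0,0,0,0,0],[0,0,0,0,-0.1],[0,0,0,0,-0.2],[0,0,0,0,-0.4],[0,0,0,0,-0.6]]]';python3 -m creep '[[[0,0,0,0,-0.6],[0,0,10,0,-0.6],[0,0,25,0,-0.6],[0,0,30,0,-0.6],[0,0,30,0,-0.6]]]'
```

```text
time: 12.92
ee_pos: [0.6297, -0.2901, 0.164]
ee_rot: [0.0, 0.994, 0.105, 0.0]
force: [0.1, -0.0, -0.3]
width: 0.793
time: 13.33
ee_pos: [0.6292, -0.2897, 0.2602]
ee_rot: [-0.0, 0.994, 0.105, -0.0]
force: [0.4, 0.1, 0.2]
width: 0.803
```

```bash
python3 -m creep '[[[-20,0,30,0,0.2],[-35,0,20,0,1],[-40,0,0,0,1],[-40,0,0,0,1],[-40,0,0,0,1]]]'; python3 - <<'E'
from ov import *
for n in("scene","top"):
    cv2.imwrite(f"pics/{n}6.png",cams.camera(n)[:,:,::-1])
o=env.get_obs();e=o["ee_pos"];print(e,o["ee_rot"],o["force"])
ov("scene","pics/scene6.png","pics/o4.png",80,240,190,150,4,(.6298,-.2896,.16,.211),(.590,-.247,.2115))
ov("top","pics/top6.png","pics/o5.png",350,150,150,120,5,(.6298,-.2896,.16,.211),(.590,-.247,.2115))
E
```

```text
time: 13.75
ee_pos: [0.4531, -0.2898, 0.3103]
ee_rot: [0.001, 0.994, 0.106, 0.001]
force: [-1.1, -0.8, 0.2]
width: 0.093
[ 0.44996418 -0.28901055  0.3086852 ] [-6.76591157e-04  9.94605448e-01  1.03719226e-01 -1.36666673e-03] [0.50667343 0.34059906 1.04916414]
```

View pics/o4.png

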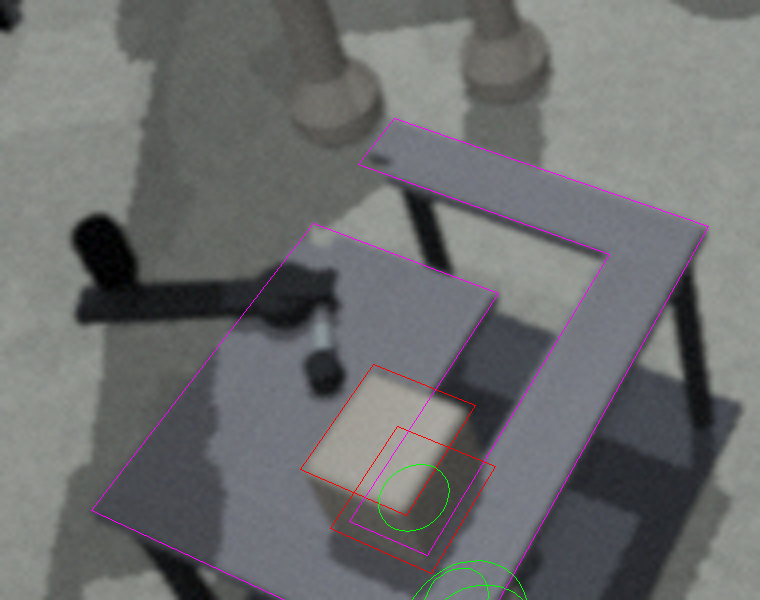

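View pics/o5.png

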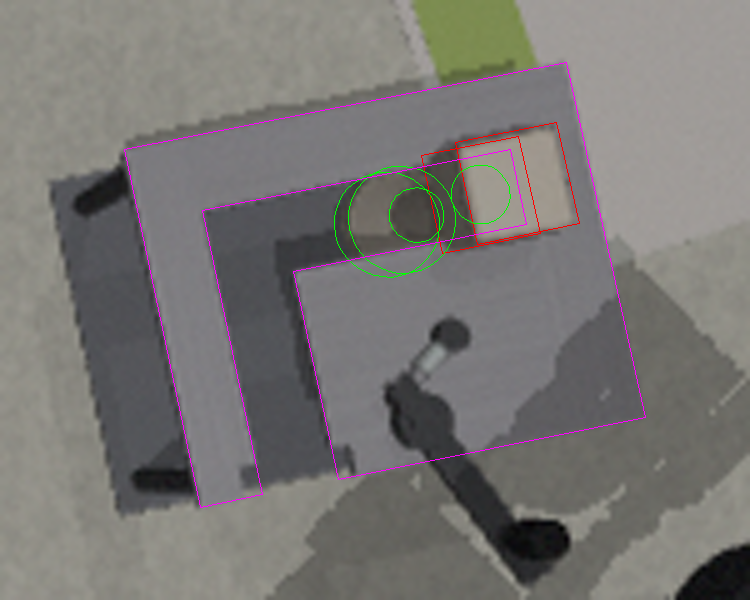

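The pestle hangs at the slot end and matches the overlay, with the knob at o5 (515,185). Next is the catch: I'll work out tool waypoints for pushing the handle along its arc.

```bash
python3 - <<'E'
from h import *
c,s=np.cos(.2115),np.sin(.2115);M=np.array([[c,-s],[s,c]])
prev=np.array([450,-289.])
print(env.get_obs()["ee_pos"])
L=[("start",-119,-62)]
for a in(203.6,195,185,175,165,155,145,135,125,115,105):
    r=np.radians(a);L.append((a,-62+62*np.cos(r),62*np.sin(r)-23.5))
for n,x,y in L:
    w=M@[x,y]+[590,-247]; print(n,w.round(1),(w-prev).round(1)); prev=w
E
```

```text
[ 0.44996418 -0.28901055  0.3086852 ]
start [ 486.7 -332.6] [ 36.7 -43.6]
203.6 [ 484.  -319.2] [-2.7 13.4]
195 [ 479.1 -311.3] [-4.8  7.9]
185 [ 475.1 -301.2] [-4.1 10. ]
175 [ 472.8 -290.7] [-2.3 10.6]
165 [ 472.4 -279.9] [-0.4 10.8]
155 [ 473.9 -269.2] [ 1.5 10.7]
145 [ 477.2 -258.9] [ 3.3 10.3]
135 [ 482.2 -249.3] [5.1 9.6]
125 [ 488.9 -240.8] [6.6 8.5]
115 [ 496.9 -233.6] [8.  7.2]
105 [ 506.1 -227.8] [9.2 5.7]
```

```bash
python3 -m creep '[[[18,-25,0,0,1],[19,-24,0,0,1],[0,0,0,0,1],[0,0,-20,0,1],[0,0,-30,0,1]]]'; python3 -m creep '[[[0,0,-30,0,1],[0,0,-20,0,1],[0,0,-10,0,1],[0,0,-3,0,1],[0,0,0,0,1]]]'; python3 - <<'E'
from h import *
for n in("scene","top"):
    cv2.imwrite(f"pics/{n}7.png",cams.camera(n)[:,:,::-1])
print(env.get_obs()["ee_pos"])
crop("pics/scene7.png","pics/g.png",60,230,180,140,4)
E
```

```text
time: 14.27
ee_pos: [0.4938, -0.3409, 0.2628]
ee_rot: [0.003, 0.994, 0.105, 0.003]
force: [0.6, 0.0, -0.1]
width: -0.002
time: 14.68
ee_pos: [0.4919, -0.3389, 0.1964]
ee_rot: [0.0, 0.994, 0.105, 0.0]
force: [-0.8, 0.1, 0.6]
width: -0.003
[ 0.4924504  -0.33969935  0.19814866]
```

View pics/g.png

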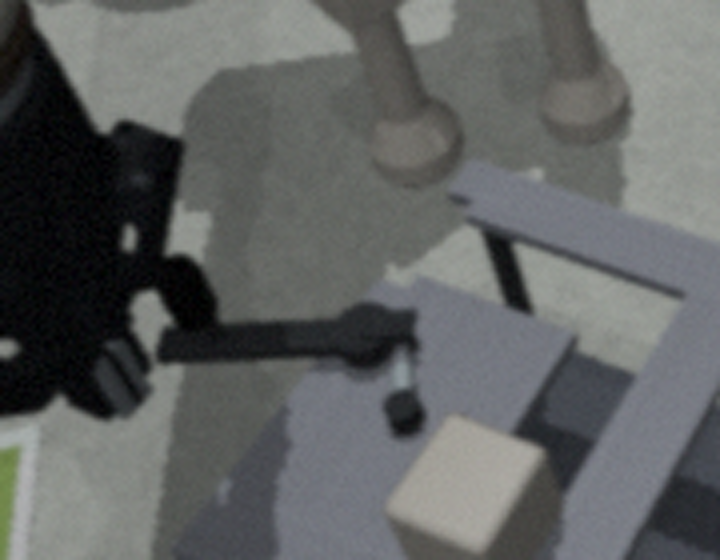

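```bash
python3 -m creep '[[[-7,5,-2,0,1],[-1,8,0,0,1],[-1,7,0,0,1],[-4,7,0,0,1],[-4,8,0,0,1]]]'; python3 -m creep '[[[-4,10,0,0,1],[-2,10,0,0,1],[-1,6,0,0,1],[0,0,0,0,1],[0,0,0,0,1]]]'; python3 - <<'E'
from h import *
for n in("scene",):
    cv2.imwrite(f"pics/{n}8.png",cams.camera(n)[:,:,::-1])
print(env.get_obs()["ee_pos"])
crop("pics/scene8.png","pics/g2.png",60,230,180,140,4)
E
```

```text
time: 15.2
ee_pos: [0.4743, -0.3055, 0.1955]
ee_rot: [0.003, 0.994, 0.105, -0.0]
force: [-2.0, -6.0, 1.0]
width: 0.002
time: 15.62
ee_pos: [0.468, -0.2779, 0.1948]
ee_rot: [0.001, 0.994, 0.105, 0.001]
force: [-0.1, -1.7, 1.2]
width: 0.0
[ 0.46807263 -0.27815186  0.19465832]
```

View pics/g2.png

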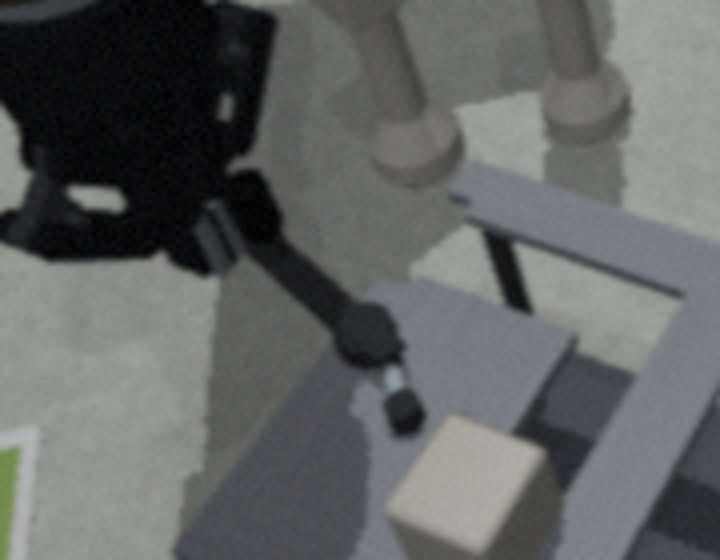

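The arm is turning clockwise as planned and is still in contact, so I'll keep pushing over the centre.

```bash
python3 -m creep '[[[3,9,0,0,1],[4,10,0,0,1],[5,10,0,0,1],[5,10,0,0,1],[7,9,0,0,1]]]'; python3 -m creep '[[[8,7,0,0,1],[5,3,0,0,1],[0,0,0,0,1],[0,0,0,0,1],[0,0,0,0,1]]]'; python3 - <<'E'
from h import *
for n in("scene",):
    cv2.imwrite(f"pics/{n}9.png",cams.camera(n)[:,:,::-1])
print(env.get_obs()["ee_pos"])
crop("pics/scene9.png","pics/g3.png",60,230,180,140,4)
E
```

```text
time: 16.08
ee_pos: [0.4919, -0.228, 0.1936]
ee_rot: [-0.001, 0.994, 0.105, -0.0]
force: [-0.2, 0.1, 0.3]
width: 0.001
time: 16.5
ee_pos: [0.5042, -0.2196, 0.1936]
ee_rot: [-0.0, 0.994, 0.105, -0.001]
force: [-2.7, -0.1, 0.4]
width: -0.003
[ 0.50429336 -0.21964716  0.19363797]
```

View pics/g3.png

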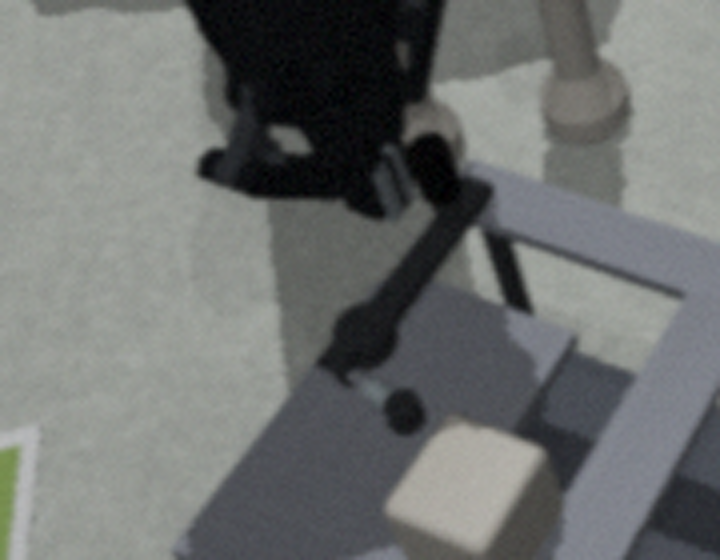

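```bash
python3 -m creep '[[[-10,-8,0,0,1],[-15,-10,0,0,1],[-15,-5,15,0,1],[-15,0,30,0,1],[-20,0,35,0,1]]]'; python3 -m creep '[[[-20,-15,35,0,1],[-20,-30,20,0,1],[-20,-30,0,0,1],[0,-30,0,0,1],[0,0,0,0,1]]]'; python3 - <<'E'
from ov import *
for n in("scene","top"):
    cv2.imwrite(f"pics/{n}10.png",cams.camera(n)[:,:,::-1])
print(env.get_obs()["ee_pos"])
ov("scene","pics/scene10.png","pics/o6.png",80,240,190,150,4,(.6298,-.2896,.16,.211),(.590,-.247,.2115))
ov("top","pics/top10.png","pics/o7.png",350,150,150,120,5,(.6298,-.2896,.16,.211),(.590,-.247,.2115))
h=[.590,-.247]; 
E
```

```text
time: 16.97
ee_pos: [0.4279, -0.2428, 0.2729]
ee_rot: [-0.002, 0.994, 0.105, -0.001]
force: [1.1, -0.7, 1.0]
width: -0.005
time: 17.38
ee_pos: [0.3684, -0.3523, 0.3283]
ee_rot: [0.002, 0.995, 0.102, 0.0]
force: [0.1, 0.4, 0.2]
width: 0.003
[ 0.36951524 -0.34837434  0.32771913]
```

View pics/o6.png

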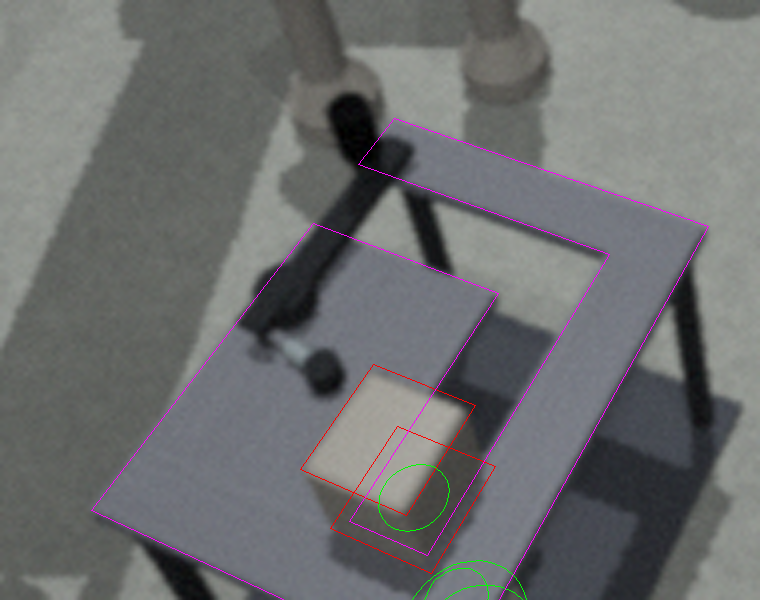

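View pics/o7.png

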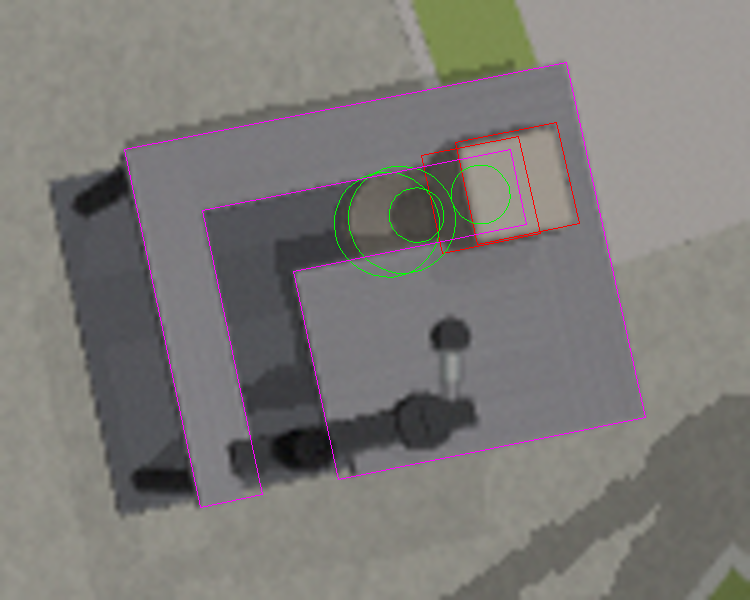

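View pics/top10.png

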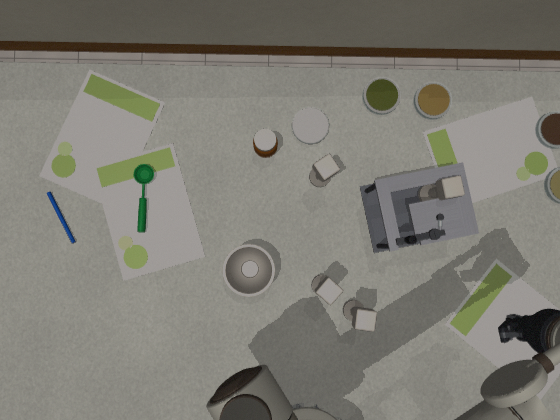

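```bash
python3 -m creep '[[[0,0,0,0,1],[0,0,0,0,1],[0,0,0,0,1],[0,0,0,0,1],[0,0,0,0,1]]]'; python3 -c "
from station import env
print(env.job_done())"
```

```text
time: 17.9
ee_pos: [0.3704, -0.3469, 0.328]
ee_rot: [0.0, 0.994, 0.106, 0.0]
force: [-0.9, 0.7, 0.3]
width: 0.001
the job is handed in; nothing more can be done
None
```

I hung the leftmost pestle, the one by the spoon, at the slot's closed end, then pushed the catch over its centre so it snapped shut. I handed the job in at 17.9 s; the hand-in reports no verdict, so the checks below are my own.

**Pestle:** In both cameras it matches the model drawn at slot_end to within a few mm. It hangs upright with its knob on the plate. Seating showed as about 13 N of upward force on the wrist before I let go.

**Catch:** Its arm lies across the mouth, within about 2° of parallel to the rack's front edge. I judged this from the picture, since the joint angle can't be read directly.

**Other objects:** The mortar, jar, dish, spoon and the three look-alike pestles appear unmoved in the last top picture. The gripper was clear of everything.

**Disagreements:** The networks scored some things poorly, such as calling the rack a pestle at 0.46. I therefore fitted the rack and pestle poses from corners I picked by hand. The two cameras' fits agreed to about 1 mm in position. The scene camera's hand-picked rack corners were up to about 2.6 pixels off.

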